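# Wedge up the element cradle

### The job

The rubber rest pads under the front edge of the hinged element cradle are to be changed. First pull the red lock plug straight up out of its socket to its stop and leave it up; then take the yellow wedge by its upright grip and push it, flat on the grey base, tip first under the middle of the cradle's front edge until that edge has just lifted off the pads by about 4 mm. Finish there, still gripping the wedge with the cradle resting on it; do not let go, do not touch the cradle itself, and leave the tub, cap and seal nearby alone.

Things in the scene. Friction and masses are not known exactly. Their poses are not given: they have to be found in the camera images.
- cradle_base: Fixed grey base plate, 390 x 150 mm, top 10 mm above the bench. Origin at bench level below the middle of the cradle's front edge; x along the plate, away from the robot, the way the wedge is pushed; y to its left; z up. It runs from x -150 to +240, y -75 to +75 mm. At x < -12 mm it is a free apron on which the wedge slides.
- slot (a point): Middle of the wedge slot's mouth, on the base plate's top, 12 mm before the cradle's front edge. The slot runs along the base's x, 60 mm wide and 8 mm high, between two black rubber rest pads (each 26 mm wide, 47 mm long, tops 18 mm above the bench).
- socket (a point): Middle of the top of the black plug socket, 50 mm above the bench, 20 mm behind the cradle's front edge. The socket (30 mm in x, 34 mm in y) sits in a fixed dark steel arch over the slot, whose posts stand 69 mm left and right.
- cradle: Hinged aluminium plate, 200 x 120 x 8 mm, about 0.65 kg with the blue 327 mm membrane element fixed across it in white saddles (120 mm behind the front edge, top 84 mm above the bench). Origin on the hinge, 200 mm behind the front edge, 22 mm above the bench; x away from the robot, hinge axis y. The front edge swings up freely and falls back onto the pads.
- cradle_lip (a point): Middle of the cradle's front edge, on its underside. At rest on the pads it is 18 mm above the bench, 8 mm above the base plate's top; its rise over that is the lift. A notch 16 mm wide, 41 mm deep in the plate here lets the plug's pin through; the plate bears on the wedge left and right of it.
- lock_plug (a joint): Height in m by which the lock plug is drawn: 0 home, 0.026 at its upper stop. A sprung detent gives way at about 12 N in the first millimetres; after that it moves easily and stays where it is left. When home, its 10 mm pin crosses the slot 20 mm behind the cradle's front edge and blocks the wedge.
- lock_plug_grip (a point): Middle of the red knob of the lock plug, where to grip it: upright cylinder, 22 mm in diameter, 32 mm tall (14 mm below this point to 18 mm above). It moves with the plug; when home it is 76.5 mm above the bench.
- wedge: Loose yellow wedge, 156 x 44 mm, 0.15 kg. Origin on the flat underside below the grip; x to the tip, z up. Tip at x = 140 mm, 3 mm thick; the top rises 1 in 6 to 19 mm at x = 44, then is level to the rear end at x = -16. It meets the cradle's edge when its tip is 30 mm behind the edge and lifts it 1 mm per 6 mm farther.
- wedge_grip (a point): Middle of the wedge's upright grip, 48 mm above its underside; the grip is 28 mm long (x), 16 mm wide (y; grip across this) and stands from 19 to 67 mm above the underside.
- wedge_tip (a point): Middle of the thin tip of the wedge, on its underside.
- grease_tub: Bystander: white tub with a blue lid, 50 mm in diameter, 46 mm tall. Origin at the centre of its underside.
- loose_cap: Bystander: off-white membrane end cap, 44 mm in diameter, 31 mm tall. Origin at the centre of its underside.
- loose_seal: Bystander: black seal ring, 50 mm in diameter, 14 mm tall. Origin at the centre of its underside.
Mind the look-alikes: they are no part of the job. Of the things that look like the wedge, the larger one is meant.

How it is judged:
By the outcome, as a careful person would: the job done as asked, in the order asked, and still so for the second after the job is handed in, while the arm keeps its last pose, push and grip.
It also fails if it takes over 43 s, if anything falls off the work surface, if the arm or the gripper's body presses on something with over 40 N, if the wrist force passes 120 N, or if a joint passes its speed limit or range.

### The arm

A 6-joint arm with a two-finger parallel gripper is mounted at the origin on a cart in front of the work surface, level with it; the furniture and walls round the work are solid. World frame = base frame: x ahead of the robot, y to its left, z up, the work surface at z = 0. Lengths are in mm, angles in rad, forces in N, time in s.
With the tool pointing down it reaches from about 350 to 775 mm from the base axis. Payload 7.3 kg.
Tool frame: the origin (TCP) lies between the finger pads; the fingertips stand 8 mm ahead of it and the grasp point (between the pads) lies 11 mm behind it; z points along the fingers, y is the line along which they close (so a half turn about z gives the same grasp; the last joint's range is limited). The gripper opens to 92 mm and grips with 3 to 60 N. Pads are 19 mm wide; open, the fingers measure 130 mm over their backs; the gripper's body (75 mm by 190 mm) begins 47 mm behind the grasp point.
Start: joints at [1.137, 0.342, 1.524, -0, 1.275, -0.146], TCP at [149.002, 503.431, 234.741] pointing down, gripper open.
Joint ranges: [-2.53, 2.53], [-0.77, 2.02], [0.04, 2.7], [-1, 4.14], [0.28, 2.66], [-3.11, 3.11]. Speed limits (rad/s): [2.57, 2.57, 3.14, 3.14, 3.14, 3.14].

### API

Orientations are given as a unit quaternion [x, y, z, w].
In Python, from rig import * gives the robot as it stands.
- The arm moves only by the tool move_arm, never from a script. Its argument "moves" is a list of rows, each a list of 3 entries, a list of its own where there are three numbers: the finger opening in cm, from 0 to 9.18, then the shift along the tool's x, y, z in cm, then the turn, a rotation vector about the tool's x, y, z in rad. In form: [[fingers, [tx, ty, tz], [rx, ry, rz]], ...]. A call has 1 to 5 rows; each row is the pose to reach, as a shift and turn from the pose commanded when the call began, along the tool's axes at that moment; what a row does not reach only later rows make up. A row lasts 1/8 s, in which the tool goes at most 62.5 mm and 10.7 degrees, less where a joint would pass 70% of its speed; a pose out of reach is approached as far as the arm can. A call with a gripper value outside its range is refused whole. The fingers move at their own pace and stop on an object; "squeeze" is the grip in N (left out, the last holds). Time passes only in rows, so rows that repeat a pose let the fingers close. It gives the time, the measured TCP pose, the force, the opening and the grip force at its end, in the units of the state.
- state(): the state, without advancing time (a new reading comes with each control period).
- snapshot(name): name is "scene" or "top" or "wrist"; returns the picture (400x640x3 uint8, red, green, blue); there is no depth.
- camera_model(name): a dict with "intrinsics" (3x3 intrinsics, pixels), "rvec" (rotation vector, rad) and "tvec" (3), from world to camera coordinates, as OpenCV has them. Camera axes: x right, y down, z forward; pixel columns grow to the right and rows downward; lengths in mm; the calibration is good to about 2 mm. A picture is of the moment at which its call begins: read the wrist's pose just before it. camera_model takes no time and is no camera call; for the wrist camera it gives the pose at the moment of the call.
- sign_off(): hands the job in; it is judged then, once.
The state is a dict: "clock": time; "q": joint angles; "qvel": joint speeds; "joint_efforts": joint torques, N m; "position": TCP position; "tool_rot": TCP orientation; "contact_force": force on the tool from outside, world axes, zero at the start; "moment": the same for the moment, N m; "width": opening from 0.0 (shut) to 1.0 (fully open); "grasp_force": force on a finger pad.
Only numpy, scipy, OpenCV 4.12 (cv2) and the standard library are available. Lean on these libraries where they do the work, as an engineer would, in place of code of your own. Each camera call takes 0.05 s, during which the arm holds its last target. There are 200 camera calls.

## Working session

There is one attempt and no reset: what is moved stays moved. The work goes in short steps, Python scripts to look and compute and a tool call to move; the robot and the scene stay as the last step left them, time stands still between calls to the robot, and variables do not carry over. Pictures are saved under pics/ and viewed, at most 10 in all, crops included, and the job is handed in when it is done.

Besides the shell and the picture viewer there is one more tool, called after "Request:" by a JSON object that holds its "op" and its "data". move_arm: Moves the arm, as the interface text tells. Its arguments: {"type":"object","properties":{"moves":{"type":"array","items":{"type":"array"}},"squeeze":{"type":"number"}},"required":["moves"]}

```bash
mkdir -p pics; python3 - <<'E'
from rig import *
import cv2,numpy as np
s=state();print(s)
for n in("scene","top"):
    cv2.imwrite(f"pics/{n}0.png",cv2.cvtColor(snapshot(n),cv2.COLOR_RGB2BGR)); print(camera_model(n))
E
```

```text
{'clock': 0.0, 'q': array([ 1.13700859e+00,  3.42715712e-01,  1.52503470e+00, -2.56862454e-05,
        1.27541884e+00, -1.46012680e-01]), 'qvel': array([ 8.29028701e-04, -3.14895813e-04,  1.51057950e-04,  7.75907993e-05,
        3.25393004e-04, -5.15172665e-04]), 'joint_efforts': array([-1.50034080e-03, -4.31252396e+01, -2.44221425e+01,  7.14628561e-02,
        5.61212772e-02, -1.30061912e-04]), 'position': array([148.82310624, 503.0362388 , 234.04243653]), 'tool_rot': array([ 1.43387788e-01,  9.89666267e-01, -7.58916170e-04, -2.13568946e-04]), 'contact_force': array([ 0.71471868, -0.30575591, -0.31496595]), 'moment': array([-0.00758859, -0.06065983,  0.01717119]), 'grasp_force': 0.0, 'width': 1.0002958640657367}
{'intrinsics': array([[417.63116436,   0.        , 324.57637168],
       [  0.        , 417.63116436, 198.47906896],
       [  0.        ,   0.        ,   1.        ]]), 'rvec': array([ 2.21258882, -1.18444644,  0.42710127]), 'tvec': array([-340.61048335,  406.78331201, 1135.14863034])}
{'intrinsics': array([[447.52680513,   0.        , 325.04504975],
       [  0.        , 447.52680513, 202.86641169],
       [  0.        ,   0.        ,   1.        ]]), 'rvec': array([ 2.15484841, -2.18329344,  0.0899047 ]), 'tvec': array([ -21.37152937,  602.06162045, 1177.11694107])}
```

View pics/scene0.png

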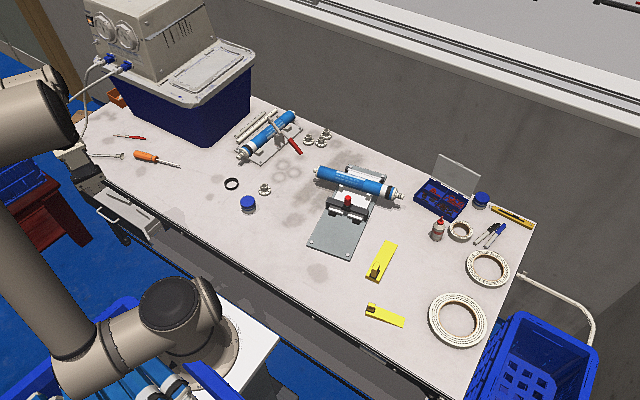

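View pics/top0.png

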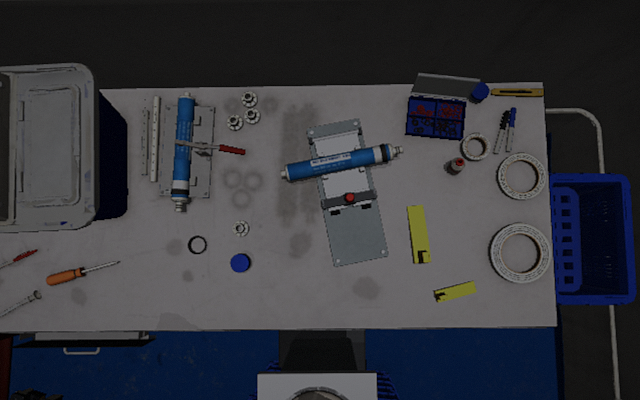

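The larger wedge lies near top pixel (418,235), tip up at about (417,206). The plug is near (350,198), and the base plate spans roughly (307–388, 120–265).

```bash
cat > h.py <<'E'
import cv2,numpy as np
from scipy.spatial.transform import Rotation as R
def ray(cm,uv,z):
    Rm=R.from_rotvec(cm["rvec"]).as_matrix();C=-Rm.T@cm["tvec"]
    d=Rm.T@np.linalg.inv(cm["intrinsics"])@np.array([uv[0],uv[1],1.]);return C+d*(z-C[2])/d[2]
def proj(cm,P):
    return cv2.projectPoints(np.atleast_2d(P).astype(float),cm["rvec"],cm["tvec"],cm["intrinsics"],None)[0][:,0]
E
python3 - <<'E'
from rig import *
from h import *
im=cv2.imread("pics/top0.png");cm=camera_model("top")
for uv,z in[((350,197),94),((420.5,258),67),((417,206),3),((383,198),10),((335,265),10),((388,254),10),((306.5,130),10),((357.5,120),10)]:print(uv,ray(cm,uv,z).round(1))
a=cv2.resize(im[110:310,290:490],None,fx=3,fy=3,interpolation=cv2.INTER_CUBIC)
cv2.imwrite("pics/topc.png",cv2.convertScaleAbs(a,alpha=1.5))
E
```

```text
(350, 197) [609.7 -93.6  94. ]
(420.5, 258) [ 452.5 -273.1   67. ]
(417, 206) [ 592.  -280.9    3. ]
(383, 198) [ 614.6 -187.6   10. ]
(335, 265) [434.7 -53.8  10. ]
(388, 254) [ 462.4 -197.3   10. ]
(306.5, 130) [807.2  19.8  10. ]
(357.5, 120) [ 833.4 -122.2   10. ]
```

View pics/topc.png

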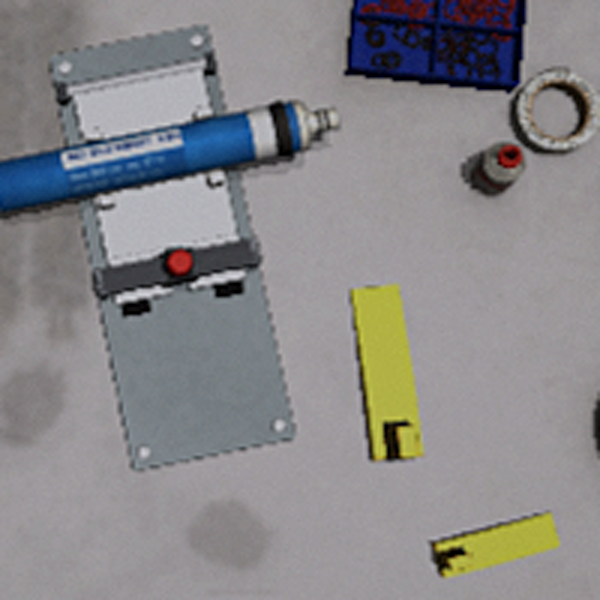

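The crop shows the plate corners, the plug knob top at crop (180,262), and the wedge with tip corners (350,289) and (399,285) and grip top around (410,441).

```bash
cat > fit.py <<'E'
from h import *
from scipy.optimize import least_squares
def fit(cm,P,uv,x0):
    P=np.array(P,float);uv=np.array(uv,float)
    T=lambda p:np.c_[p[0]+P[:,0]*np.cos(p[2])-P[:,1]*np.sin(p[2]),p[1]+P[:,0]*np.sin(p[2])+P[:,1]*np.cos(p[2]),P[:,2]]
    r=least_squares(lambda p:(proj(cm,T(p))-uv).ravel(),x0);return r.x,np.sqrt((r.fun**2).mean())
E
python3 - <<'E'
from rig import *
from fit import *
cm=camera_model("top");o=np.array([290,110])
t=lambda L:[o+(np.array(a)-1)/3 for a in L]
print(fit(cm,[(-150,75,10),(-150,-75,10),(240,-75,10),(240,75,10),(20,0,94.5)],t([(133,470),(296,435),(207,28),(48,60),(180,261)]),[600,-95,-.2]))
print(fit(cm,[(140,22,3),(140,-22,3),(-16,22,19),(-16,-22,19),(0,0,67)],t([(350,289),(399,285),(372,461),(424,458),(410,441)]),[460,-275,0]))
E
```

```text
(array([ 5.90246450e+02, -9.66490530e+01,  1.91542716e-01]), np.float64(0.7864083790702115))
(array([ 4.54532889e+02, -2.86435754e+02,  8.58735578e-02]), np.float64(0.40011104671696))
```

```bash
cat >> h.py <<'E'
def plan(s,p,yaw):
    "shift (cm) & turn to put the TCP at p pointing down, finger line at angle yaw (mod pi)"
    Rt=R.from_quat(s["tool_rot"])
    best=None
    for k in(-1,0,1):
        a=yaw+k*np.pi
        M=np.array([[np.sin(a),np.cos(a),0],[-np.cos(a),np.sin(a),0],[0,0,-1.]])
        rv=(Rt.inv()*R.from_matrix(M)).as_rotvec()
        if best is None or np.linalg.norm(rv)<np.linalg.norm(best):best=rv
    print("shift",(Rt.inv().apply(np.array(p)-s["position"])/10).round(2),"turn",best.round(3),"pos",s["position"].round(1),"t",round(s["clock"],2))
E
python3 - <<'E'
from rig import *
from h import *
plan(state(),[610,-93,200],1.571+.1915)
E
```

```text
Traceback (most recent call last):
  File "h.py", line 15, in plan
    rv=(Rt.inv()*R.from_matrix(M)).as_rotvec()
                 ~~~~~~~~~~~~~^^^
  File "scipy/spatial/transform/_rotation.pyx", line 1143, in scipy.spatial.transform._rotation.Rotation.from_matrix
ValueError: Non-positive determinant (left-handed or null coordinate frame) in rotation matrix 0: [[-0.98168106  0.19053163  0.        ]
 [-0.19053163 -0.98168106  0.        ]
 [ 0.          0.         -1.        ]].
```

```bash
sed -i 's/M=np.array.*/M=np.array([[-np.sin(a),np.cos(a),0],[np.cos(a),np.sin(a),0],[0,0,-1.]])/' h.py
python3 - <<'E'
from rig import *
from h import *
plan(state(),[610,-93,200],1.571+.1915)
E
```

```text
shift [-61.14 -44.06   3.46] turn [-0.001 -0.001 -0.479] pos [148.9 503.1 234.1] t 0.1
```

Request:
{"op": "move_arm", "data": {"moves": [[5,[-61.1,-44.1,3.4],[0,0,-0.48]],[5,[-61.1,-44.1,3.4],[0,0,-0.48]],[5,[-61.1,-44.1,3.4],[0,0,-0.48]],[5,[-61.1,-44.1,3.4],[0,0,-0.48]],[5,[-61.1,-44.1,3.4],[0,0,-0.48]]]}}

```text
clock: 0.72
position: [332.7, 266.0, 221.2]
tool_rot: [-0.096, 0.995, 0.0, 0.0]
contact_force: [1.0, 0.9, 0.0]
width: 0.556
grasp_force: 0.0
```

```bash
python3 - <<'E'
from rig import *
from h import *
plan(state(),[610,-93,200],1.571+.1915)
E
```

```text
shift [-20.34 -40.55   2.12] turn [0.    0.    0.001] pos [332.7 266.  221.2] t 0.72
```

Request:
{"op": "move_arm", "data": {"moves": [[5,[-20.3,-40.5,2.1],[0,0,0]],[5,[-20.3,-40.5,2.1],[0,0,0]],[5,[-20.3,-40.5,2.1],[0,0,0]],[5,[-20.3,-40.5,2.1],[0,0,0]],[5,[-20.3,-40.5,2.1],[0,0,0]]]}}

```text
clock: 1.35
position: [523.4, 18.6, 206.5]
tool_rot: [-0.096, 0.995, 0.0, -0.0]
contact_force: [0.3, 0.4, -0.1]
width: 0.543
grasp_force: 0.0
```

```bash
python3 - <<'E'
from rig import *
from h import *
plan(state(),[610,-93,200],1.571+.1915)
E
```

```text
shift [ -6.37 -12.61   0.65] turn [ 0. -0.  0.] pos [523.4  18.6 206.5] t 1.35
```

Request:
{"op": "move_arm", "data": {"moves": [[5,[-6.4,-12.6,0.6],[0,0,0]],[5,[-6.4,-12.6,0.6],[0,0,0]],[5,[-6.4,-12.6,0.6],[0,0,0]],[5,[-6.4,-12.6,0.6],[0,0,0]]]}}

```text
clock: 1.85
position: [609.2, -91.3, 199.9]
tool_rot: [-0.095, 0.995, 0.001, -0.001]
contact_force: [0.1, 0.1, -0.0]
width: 0.544
grasp_force: 0.0
```

```bash
python3 - <<'E'
from rig import *
from h import *
s=state();cm=camera_model("wrist");im=snapshot("wrist")
plan(s,[610,-93,69],1.571+.1915)
C=-R.from_rotvec(cm["rvec"]).as_matrix().T@cm["tvec"];print(C)
cv2.imwrite("pics/w1.png",cv2.cvtColor(im,cv2.COLOR_RGB2BGR))
c,sn=np.cos(.1915),np.sin(.1915)
print(proj(cm,[[609.9,-92.8,94.5],[609.9,-92.8,50],[590.2,-96.6,18]]))
E
```

```text
shift [-0.07 -0.2  13.09] turn [ 0.001 -0.002 -0.001] pos [609.2 -91.3 199.9] t 1.85
[ 541.61188096 -105.02571669  349.33402842]
[[316.85305154 206.59919398]
 [317.00861878 194.86900418]
 [317.08860029 170.06805957]]
```

View pics/w1.png

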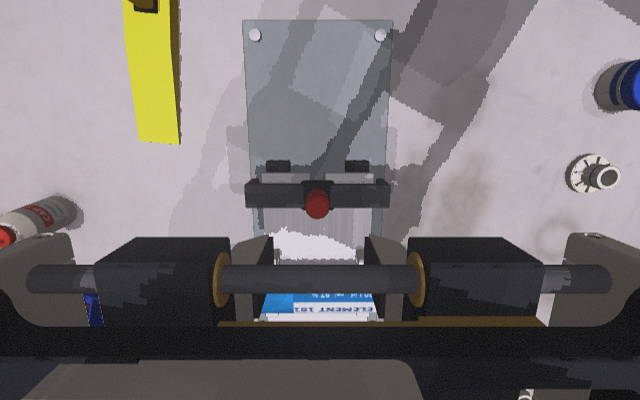

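The wrist view confirms it: the knob is at about (318,205) against a predicted (317,207). The plate's front corners are at (243,21) and (393,20), and the wedge tip is at about (137–180,142).

```bash
python3 - <<'E'
from rig import *
from fit import *
cm=camera_model("wrist");im=cv2.imread("pics/w1.png").astype(int)
m=((im[...,2]>80)&(im[...,1]<60)&(im[...,0]<60)).astype(np.uint8);m[:,:280]=0;m[:,360:]=0;m[230:]=0
print(cv2.boundingRect(m),cv2.moments(m,True)["m10"]/m.sum(),cv2.moments(m,True)["m01"]/m.sum())
# predicted silhouette of knob for axis position
a=np.arange(0,6.28,.1)
def sil(x,y):
    P=[(x+11*np.cos(t),y+11*np.sin(t),z) for t in a for z in(62.5,94.5)];q=proj(cm,P);return q.min(0).round(1),q.max(0).round(1)
print(sil(609.9,-92.8))
print(fit(cm,[(-150,75,10),(-150,-75,10)],[(392.5,20.5),(243,20.5)],[590,-97,.19]))
E
```

```text
(305, 190, 25, 29) 316.85263157894735 205.19368421052633
(array([302.7, 186.6]), array([328.3, 218.9]))
(array([ 5.93091799e+02, -9.39290887e+01,  1.93050274e-01]), np.float64(1.049886134124762))
```

Request:
{"op": "move_arm", "data": {"moves": [[5,[-0.18,0,5],[0,0,0]],[5,[-0.18,0,10],[0,0,0]],[5,[-0.18,0,13],[0,0,0]],[5,[-0.18,0,13],[0,0,0]],[1,[-0.18,0,13],[0,0,0]]], "squeeze": 30}}

```text
clock: 2.52
position: [611.9, -89.8, 72.8]
tool_rot: [-0.097, 0.995, -0.0, 0.001]
contact_force: [-0.4, 0.4, 1.1]
width: 0.478
grasp_force: 0.0
```

Request:
{"op": "move_arm", "data": {"moves": [[1,[0,0,0],[0,0,0]],[1,[0,0,0],[0,0,0]],[1,[0,0,0],[0,0,0]],[1,[0,0,0],[0,0,0]]]}}

```text
clock: 3.02
position: [612.1, -91.7, 72.2]
tool_rot: [-0.096, 0.995, -0.001, 0.001]
contact_force: [-0.5, -4.5, 5.9]
width: 0.231
grasp_force: 30.0
```

Request:
{"op": "move_arm", "data": {"moves": [[1,[0,-0.15,-0.5],[0,0,0]],[1,[0,-0.15,-1.2],[0,0,0]],[1,[0,-0.15,-2],[0,0,0]],[1,[0,-0.15,-2.8],[0,0,0]],[1,[0,-0.15,-3.1],[0,0,0]]], "squeeze": 40}}

```text
clock: 3.65
position: [611.4, -91.8, 98.7]
tool_rot: [-0.096, 0.995, 0.001, -0.001]
contact_force: [16.5, -2.9, -37.6]
width: 0.227
grasp_force: 39.9
```

Request:
{"op": "move_arm", "data": {"moves": [[1,[0,0,0],[0,0,0]],[1,[0,0,0],[0,0,0]]]}}

```text
clock: 3.9
position: [611.5, -91.8, 98.6]
tool_rot: [-0.096, 0.995, 0.001, -0.001]
contact_force: [12.4, -2.4, -24.3]
width: 0.226
grasp_force: 40.0
```

Request:
{"op": "move_arm", "data": {"moves": [[1,[0,0,0.15],[0,0,0]],[5,[0,0,0.15],[0,0,0]],[5,[0,0,0.15],[0,0,0]],[5,[0,0,0.15],[0,0,0]],[5,[0,0,0],[0,0,0]]]}}

```text
clock: 4.53
position: [611.4, -92.1, 102.2]
tool_rot: [-0.096, 0.995, 0.0, -0.0]
contact_force: [-0.2, 0.8, -0.6]
width: 0.535
grasp_force: 0.0
```

Request:
{"op": "move_arm", "data": {"moves": [[5,[0,0,-4],[0,0,0]],[5,[0,0,-9],[0,0,0]],[5,[3,0,-14],[0,0,0]],[5,[6,0,-14],[0,0,0]]]}}

```text
clock: 5.03
position: [553.8, -104.2, 246.6]
tool_rot: [-0.096, 0.995, -0.002, 0.004]
contact_force: [0.6, -0.7, -1.2]
width: 0.542
grasp_force: 0.0
```

```bash
python3 - <<'E'
from rig import *
from h import *
s=state();print(s["position"],s["width"],s["contact_force"])
for n in("scene","wrist"):
    im=cv2.cvtColor(snapshot(n),cv2.COLOR_RGB2BGR);cv2.imwrite(f"pics/{n}2.png",im)
a=cv2.imread("pics/scene0.png")[180:230,320:375];b=cv2.imread("pics/scene2.png")[180:230,320:375]
cv2.imwrite("pics/cmp.png",cv2.resize(np.hstack([a,b]),None,fx=6,fy=6,interpolation=cv2.INTER_CUBIC))
cm=camera_model("scene");print(proj(cm,[[611,-91.5,94.5],[611,-91.5,120.5]])-[320,180])
plan(s,[454.5,-286.4,200],1.571+.086)
E
```

```text
[ 553.77581689 -104.17592837  246.56341648] 0.5420919574085593 [ 0.62138901 -0.73188058 -1.20737742]
[[27.41650631 16.22489969]
 [27.80643195 11.05316471]]
shift [ 13.27 -15.96   4.62] turn [-0.004  0.008  0.107] pos [ 553.8 -104.2  246.6] t 5.03
```

View pics/cmp.png

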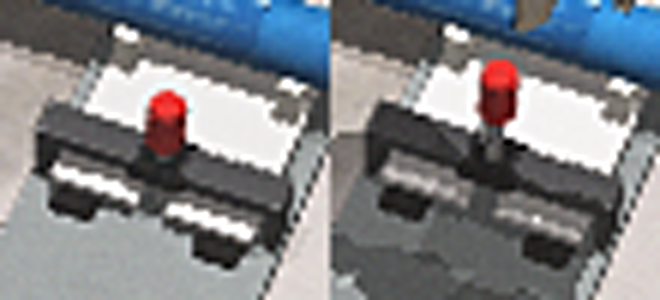

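The plug is drawn: the knob has risen by about 32 crop px, where 31 px would be the full 26 mm. Next is the wedge.

Request:
{"op": "move_arm", "data": {"moves": [[5,[13.3,-16.0,4.6],[0,0,0.107]],[5,[13.3,-16.0,4.6],[0,0,0.107]],[5,[13.3,-16.0,4.6],[0,0,0.107]],[5,[13.3,-16.0,4.6],[0,0,0.107]],[5,[13.3,-16.0,4.6],[0,0,0.107]]]}}

```text
clock: 5.75
position: [451.9, -287.3, 195.0]
tool_rot: [-0.041, 0.999, 0.001, -0.001]
contact_force: [0.2, 1.2, 0.2]
width: 0.545
grasp_force: 0.0
```

```bash
python3 - <<'E'
from rig import *
from h import *
s=state();cm=camera_model("wrist");im=snapshot("wrist")
cv2.imwrite("pics/w3.png",cv2.cvtColor(im,cv2.COLOR_RGB2BGR))
plan(s,[454.5,-286.4,37],1.571+.086)
c,q=np.cos(.086),np.sin(.086)
for P in[(140,22,3),(140,-22,3),(-16,22,19),(-16,-22,19),(-14,8,67),(-14,-8,67),(14,8,67),(14,-8,67)]:
    print(P,proj(cm,[454.5+c*P[0]-q*P[1],-286.4+q*P[0]+c*P[1],P[2]]).round())
E
```

```text
shift [-0.28  0.05 15.8 ] turn [ 0.001 -0.001 -0.004] pos [ 451.9 -287.3  195. ] t 5.75
(140, 22, 3) [[337. 298.]]
(140, -22, 3) [[302. 298.]]
(-16, 22, 19) [[340. 176.]]
(-16, -22, 19) [[299. 177.]]
(-14, 8, 67) [[328. 188.]]
(-14, -8, 67) [[311. 188.]]
(14, 8, 67) [[328. 217.]]
(14, -8, 67) [[311. 217.]]
```

View pics/w3.png

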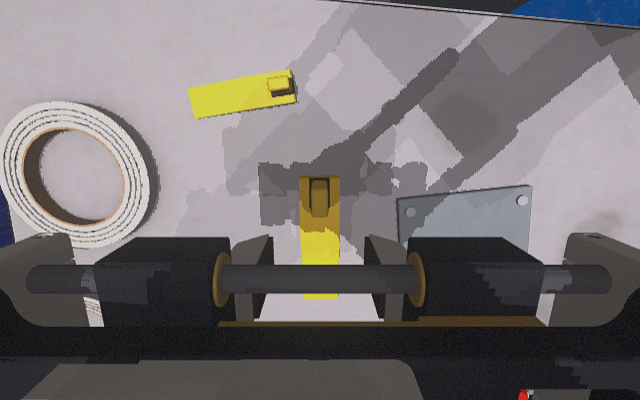

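The projected wedge matches the image within about 1 px (grip at 311–328, 188–217), so I can grasp it.

Request:
{"op": "move_arm", "data": {"moves": [[5,[-0.3,0.1,6],[0,0,0]],[5,[-0.3,0.1,12],[0,0,0]],[5,[-0.3,0.1,15.8],[0,0,0]],[5,[-0.3,0.1,15.8],[0,0,0]],[5,[-0.3,0.1,15.8],[0,0,0]]]}}

```text
clock: 6.42
position: [457.1, -284.8, 39.4]
tool_rot: [-0.043, 0.999, -0.001, 0.001]
contact_force: [0.4, -0.0, 0.2]
width: 0.546
grasp_force: 0.0
```

Request:
{"op": "move_arm", "data": {"moves": [[0.5,[0,0,0],[0,0,0]],[0.5,[0,0,0],[0,0,0]],[0.5,[0,0,0],[0,0,0]],[0.5,[0,0,0],[0,0,0]],[0.5,[0,0,0],[0,0,0]]], "squeeze": 50}}

```text
clock: 7.05
position: [455.7, -285.0, 38.2]
tool_rot: [-0.043, 0.999, -0.0, 0.0]
contact_force: [-1.3, -0.5, 4.4]
width: 0.169
grasp_force: 50.0
```

```bash
python3 - <<'E'
from rig import *
from fit import *
s=state()
c,q=np.cos(.192),np.sin(.192)
print(s["moment"],s["contact_force"])
p=np.array([611.5,-91.8])-20*np.array([c,q]);print("edge",p)
plan(s,[*s["position"][:2],70],1.571+.192)
for bx in(-170,-116):plan(s,[p[0]+bx*c,p[1]+bx*q,70],1.571+.192)
E
```

```text
[0.10198054 0.09822767 0.06258899] [-1.28602924 -0.49486487  4.40260801]
edge [591.86750893 -95.61645049]
shift [-0.   -0.   -3.18] turn [-0.     0.    -0.107] pos [ 455.7 -285.    38.2] t 7.05
shift [ 1.72 15.9  -3.19] turn [-0.     0.    -0.107] pos [ 455.7 -285.    38.2] t 7.05
shift [-3.65 16.47 -3.19] turn [-0.     0.    -0.107] pos [ 455.7 -285.    38.2] t 7.05
```

Request:
{"op": "move_arm", "data": {"moves": [[0.5,[0,0,-2],[0,0,0]],[0.5,[0,0,-4],[0,0,0]],[0.5,[0.5,5,-4],[0,0,-0.03]],[0.5,[0.9,10,-4],[0,0,-0.07]],[0.5,[1.4,15,-4],[0,0,-0.107]]]}}

```text
clock: 7.68
position: [428.2, -135.1, 77.7]
tool_rot: [-0.096, 0.995, 0.0, -0.0]
contact_force: [0.8, 0.9, -0.5]
width: 0.169
grasp_force: 50.0
```

Request:
{"op": "move_arm", "data": {"moves": [[0.5,[0,0.5,0],[0,0,0]],[0.5,[0,0.5,0],[0,0,0]]]}}

```text
clock: 7.92
position: [428.3, -131.9, 78.0]
tool_rot: [-0.096, 0.995, -0.0, 0.0]
contact_force: [0.2, -0.2, -0.7]
width: 0.172
grasp_force: 50.0
```

```bash
python3 - <<'E'
from rig import *
from fit import *
s=state();cm=camera_model("wrist")
cv2.imwrite("pics/w4.png",cv2.cvtColor(snapshot("wrist"),cv2.COLOR_RGB2BGR))
cv2.imwrite("pics/t4.png",cv2.cvtColor(snapshot("top"),cv2.COLOR_RGB2BGR))
print(s["moment"],s["contact_force"])
c,q=np.cos(.192),np.sin(.192)
p=np.array([591.9,-95.6])
plan(s,[p[0]-165*c,p[1]-165*q,50],1.571+.192)
E
```

```text
[-0.00158305  0.09098843 -0.03307738] [ 0.18415852 -0.21577815 -0.72565149]
shift [-0.25  0.44  2.8 ] turn [-0.001  0.001  0.001] pos [ 428.3 -131.9   78. ] t 7.92
```

View pics/w4.png

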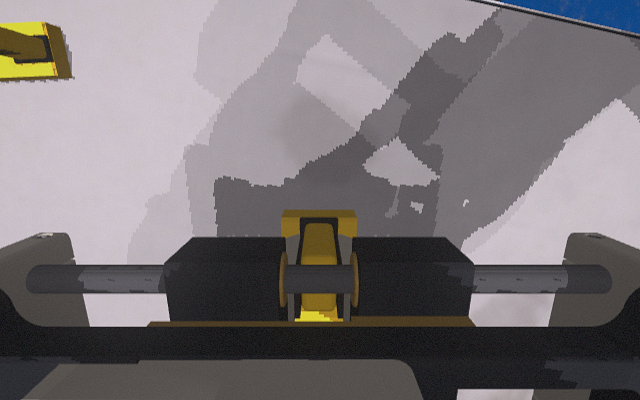

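Wrist view: the wedge is firmly held between the fingers, at about (318,265). Now I'll lower it onto the apron.

Request:
{"op": "move_arm", "data": {"moves": [[0.5,[-0.2,0.45,0],[0,0,0]],[0.5,[-0.2,0.45,1.5],[0,0,0]],[0.5,[-0.2,0.45,2.7],[0,0,0]],[0.5,[-0.2,0.45,2.9],[0,0,0]],[0.5,[-0.2,0.45,3.1],[0,0,0]]]}}

```text
clock: 8.65
position: [428.4, -126.8, 48.1]
tool_rot: [-0.096, 0.995, 0.0, -0.001]
contact_force: [-12.2, 1.9, 35.9]
width: 0.169
grasp_force: 50.0
```

Request:
{"op": "move_arm", "data": {"moves": [[0.5,[0,0,0],[0,0,0]],[0.5,[0,0,0],[0,0,0]]]}}

```text
clock: 8.9
position: [428.4, -126.8, 48.1]
tool_rot: [-0.096, 0.995, 0.0, -0.0]
contact_force: [-7.4, 1.7, 15.4]
width: 0.174
grasp_force: 50.0
```

```bash
python3 - <<'E'
from rig import *
from fit import *
s=state()
im=snapshot("top");im=cv2.cvtColor(im,cv2.COLOR_RGB2BGR);cv2.imwrite("pics/t5.png",im)
a=cv2.convertScaleAbs(cv2.resize(im[170:290,290:410],None,fx=5,fy=5,interpolation=cv2.INTER_CUBIC),alpha=1.6);cv2.imwrite("pics/t5c.png",a)
print(s["moment"],s["contact_force"])
c,q=np.cos(.192),np.sin(.192)
p=np.array([591.9,-95.6]);d=s["position"][:2]-p
print("base coords of TCP",d@[c,q],d@[-q,c],s["position"])
plan(s,[p[0]-110*c,p[1]-110*q,s["position"][2]],1.571+.192)
E
```

```text
[ 0.30768061  0.99458812 -0.04294543] [-7.3644513   1.7012654  15.39009073]
base coords of TCP -166.4047768248883 0.562321741855595 [ 428.44568158 -126.80179076   48.13269635]
shift [-5.64 -0.06 -0.  ] turn [ 0.    -0.001 -0.   ] pos [ 428.4 -126.8   48.1] t 8.9
```

View pics/t5c.png

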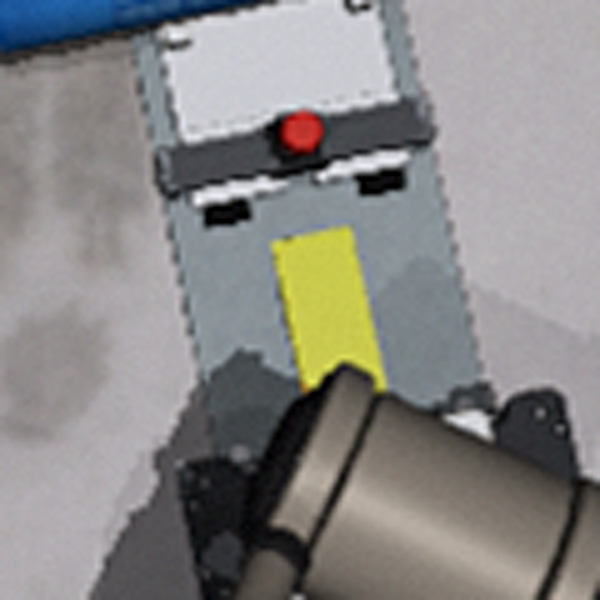

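The wedge lies flat and aligned with the slot: tip middle at crop (313,235), pad midpoint at (305,196). Now I'll push.

Request:
{"op": "move_arm", "data": {"moves": [[0.5,[-0.8,0,-0.05],[0,0,0]],[0.5,[-1.8,0,-0.05],[0,0,0]],[0.5,[-2.8,-0.05,-0.05],[0,0,0]],[0.5,[-3.8,-0.05,-0.05],[0,0,0]],[0.5,[-4.6,-0.05,-0.05],[0,0,0]]]}}

```text
clock: 9.57
position: [473.9, -118.7, 48.2]
tool_rot: [-0.096, 0.995, -0.0, -0.001]
contact_force: [-9.4, -2.4, 12.5]
width: 0.173
grasp_force: 50.0
```

Request:
{"op": "move_arm", "data": {"moves": [[0.5,[-0.4,0,0],[0,0,0]],[0.5,[-0.8,0,0],[0,0,0]],[0.5,[-1.2,0,0],[0,0,0]],[0.5,[-1.2,0,0],[0,0,0]]]}}

```text
clock: 10.07
position: [484.9, -116.5, 48.2]
tool_rot: [-0.096, 0.995, 0.0, -0.001]
contact_force: [-11.0, -1.7, 13.1]
width: 0.171
grasp_force: 50.0
```

```bash
cat >> fit.py <<'E'
def base(s):
    c,q=np.cos(.192),np.sin(.192);d=s["position"][:2]-np.array([591.9,-95.6])
    print("base TCP",(d@[c,q]).round(1),(d@[-q,c]).round(1),"z",s["position"][2].round(1),"F base",(s["contact_force"][:2]@[c,q]).round(1),s["contact_force"].round(1),"M",s["moment"].round(2),"t",s["clock"])
E
python3 - <<'E'
from rig import *
from fit import *
base(state())
E
```

```text
base TCP -109.0 -0.1 z 48.2 F base -11.1 [-11.   -1.7  13.1] M [-0.25  1.18 -0.  ] t 10.075
```

```bash
python3 - <<'E'
from rig import *
import cv2
for n in("scene","top"):cv2.imwrite(f"pics/{n}_a.png",cv2.cvtColor(snapshot(n),cv2.COLOR_RGB2BGR))
E
```

Request:
{"op": "move_arm", "data": {"moves": [[0.5,[-0.3,0,0],[0,0,0]],[0.5,[-0.3,0,0],[0,0,0]]]}}

```text
clock: 10.42
position: [486.9, -115.9, 48.2]
tool_rot: [-0.096, 0.995, 0.0, -0.002]
contact_force: [-14.0, -3.1, 15.0]
width: 0.172
grasp_force: 50.0
```

Request:
{"op": "move_arm", "data": {"moves": [[0.5,[-0.3,0,0],[0,0,0]],[0.5,[-0.3,0,0],[0,0,0]]]}}

```text
clock: 10.68
position: [489.8, -115.3, 48.2]
tool_rot: [-0.096, 0.995, 0.0, -0.002]
contact_force: [-15.0, -2.4, 15.2]
width: 0.167
grasp_force: 50.0
```

Request:
{"op": "move_arm", "data": {"moves": [[0.5,[-0.3,0,0],[0,0,0]],[0.5,[-0.3,0,0],[0,0,0]]]}}

```text
clock: 10.92
position: [492.8, -114.7, 48.2]
tool_rot: [-0.096, 0.995, 0.0, -0.002]
contact_force: [-13.9, -2.5, 16.1]
width: 0.172
grasp_force: 50.0
```

Request:
{"op": "move_arm", "data": {"moves": [[0.5,[-0.3,0,0],[0,0,0]],[0.5,[-0.3,0,0],[0,0,0]]]}}

```text
clock: 11.18
position: [495.7, -114.1, 48.1]
tool_rot: [-0.096, 0.995, 0.0, -0.002]
contact_force: [-14.7, -2.5, 14.5]
width: 0.168
grasp_force: 50.0
```

```bash
python3 - <<'E'
from rig import *
from fit import *
base(state())
im=cv2.cvtColor(snapshot("scene"),cv2.COLOR_RGB2BGR);cv2.imwrite("pics/scene_b.png",im)
E
```

```text
base TCP -98.0 0.2 z 48.1 F base -14.9 [-14.7  -2.5  14.5] M [-0.36  1.51  0.  ] t 11.175
```

Request:
{"op": "move_arm", "data": {"moves": [[0.5,[-0.3,0,0],[0,0,0]],[0.5,[-0.6,0,0],[0,0,0]],[0.5,[-0.9,0,0],[0,0,0]],[0.5,[-1.2,0,0],[0,0,0]],[0.5,[-1.2,0,0],[0,0,0]]]}}

```text
clock: 11.85
position: [507.6, -111.8, 48.2]
tool_rot: [-0.096, 0.995, 0.0, -0.002]
contact_force: [-13.8, -2.0, 14.6]
width: 0.17
grasp_force: 50.0
```

```bash
python3 - <<'E'
from rig import *
from fit import *
base(state())
for n in("scene","top"):
    cv2.imwrite(f"pics/{n}_c.png",cv2.cvtColor(snapshot(n),cv2.COLOR_RGB2BGR))
    cm=camera_model(n);c,q=np.cos(.192),np.sin(.192)
    def W(x,y,z):return [591.9+c*x-q*y,-95.6+q*x+c*y,z]
    a,b=[cv2.imread(f"pics/{n}_{k}.png",0) for k in"ac"]
    # patches: element (x 120, z 70) expected motion for lift 4: rotation 4/200 about hinge (200,22)
    th=4/200
    for nm,(x,y,z),w in(("elem mid",(120,0,80),14),("elem R",(120,-90,70),14),("elem L",(120,90,70),14),("plate",(45,-25,26),8),("plateL",(45,25,26),8),("base rear",(225,0,10),10)):
        u=proj(cm,W(x,y,z))[0];dx=(z-22)*th;v=proj(cm,W(x+dx,y,z+(200-x)*th))[0]-u
        i,j=u.round().astype(int)
        A=a[j-w:j+w,i-w:i+w].astype(np.float32)
        M=np.eye(2,3,dtype=np.float32)
        try:
            _,M=cv2.findTransformECC(A,b[j-w:j+w,i-w:i+w].astype(np.float32),M,cv2.MOTION_TRANSLATION,(3,200,1e-6),None,3);m=M[:,2]
        except cv2.error:m=np.array([np.nan]*2)
        print(n,nm,u.round(),"pred",v.round(2),"meas",m.round(2))
crop=lambda f:cv2.imread(f)[165:245,310:410]
cv2.imwrite("pics/cc.png",cv2.resize(np.hstack([crop("pics/scene_a.png"),crop("pics/scene_c.png")]),None,fx=4,fy=4,interpolation=cv2.INTER_CUBIC))
E
```

```text
base TCP -85.9 0.2 z 48.2 F base -13.9 [-13.8  -2.   14.6] M [-0.31  1.45 -0.01] t 11.85
scene elem mid [358. 178.] pred [ 0.15 -0.55] meas [ 0.32 -0.99]
scene elem R [383. 188.] pred [ 0.14 -0.51] meas [ 0.13 -0.34]
scene elem L [333. 172.] pred [ 0.11 -0.5 ] meas [ 3.78 -6.01]
scene plate [356. 206.] pred [ 0.07 -0.58] meas [7.08 2.56]
scene plateL [342. 201.] pred [ 0.04 -0.58] meas [nan nan]
scene base rear [366. 171.] pred [-0.03  0.14] meas [ 0.77 -1.31]
top elem mid [341. 159.] pred [-0.08 -0.55] meas [-0.08 -0.41]
top elem R [375. 153.] pred [-0.02 -0.48] meas [-0.03 -0.34]
top elem L [307. 167.] pred [-0.1  -0.46] meas [-0.1  -0.38]
top plate [355. 188.] pred [ 0.06 -0.17] meas [-0.06 -0.06]
top plateL [337. 192.] pred [ 0.01 -0.16] meas [0.07 0.01]
top base rear [333. 128.] pred [0.02 0.13] meas [ 0.04 -0.01]
```

View pics/cc.png

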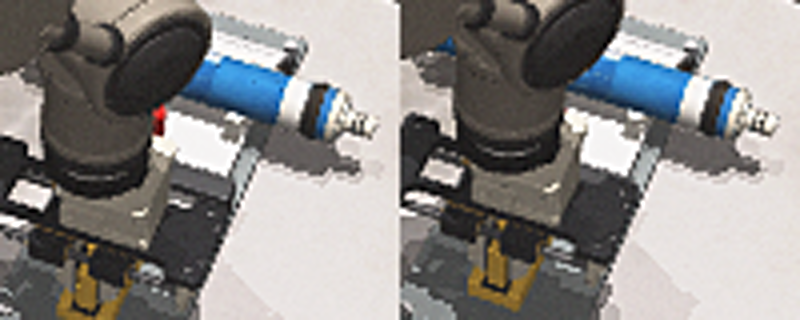

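```bash
cat > lift.py <<'E'
from rig import *
from fit import *
def lift(b,refs,n="top"):
    cm=camera_model(n);c,q=np.cos(.192),np.sin(.192);W=lambda x,y,z:[591.9+c*x-q*y,-95.6+q*x+c*y,z]
    for r in refs:
        a=cv2.imread(r,0);out=[]
        for y in(-90,-45,0,45,90):
            x,z,w,th=120,75,14,.02
            u=proj(cm,W(x,y,z))[0];v=proj(cm,W(x+(z-22)*th,y,z+(200-x)*th))[0]-u;i,j=u.round().astype(int)
            try:
                _,M=cv2.findTransformECC(a[j-w:j+w,i-w:i+w],b[j-w:j+w,i-w:i+w],np.eye(2,3,dtype=np.float32),cv2.MOTION_TRANSLATION,(3,200,1e-6),None,3)
                out.append(4*(M[:,2]@v)/(v@v))
            except cv2.error:pass
        print(r,np.round(out,2),"median lift",np.median(out).round(2))
E
python3 -c "
from lift import *
R=['pics/top0.png','pics/t4.png','pics/t5.png']
lift(cv2.imread('pics/top_a.png',0),R);lift(cv2.imread('pics/top_c.png',0),R+['pics/top_a.png'])"
```

```text
pics/top0.png [0.23 0.11 0.05 0.1  0.09] median lift 0.1
pics/t4.png [0.22 0.04 0.02 0.07 0.07] median lift 0.07
pics/t5.png [ 0.33  0.18 -0.1   0.1   0.05] median lift 0.1
pics/top0.png [2.79 2.78 3.15 3.14 2.86] median lift 2.86
pics/t4.png [2.75 2.78 3.25 3.03 2.88] median lift 2.88
pics/t5.png [2.61 2.84 3.17 3.01 2.81] median lift 2.84
pics/top_a.png [2.61 2.94 3.28 3.28 3.03] median lift 3.03
```

```bash
python3 - <<'E'
from rig import *
from lift import *
im=cv2.cvtColor(snapshot("wrist"),cv2.COLOR_RGB2BGR);cv2.imwrite("pics/w6.png",im)
def edge(f):
    h=cv2.cvtColor(cv2.imread(f),cv2.COLOR_BGR2HSV);m=(h[...,0]>15)&(h[...,0]<32)&(h[...,1]>150)&(h[...,2]>50)
    m[:,:270]=0;m[:,370:]=0;ys=[np.argmax(m[:,x]) for x in range(290,350,6)];r=np.argmax(m.any(1));xs=np.where(m[r+6])[0];return ys,xs.min(),xs.max()
print(edge("pics/w4.png"),edge("pics/w6.png"))
cm=camera_model("wrist");print(proj(cm,[507.6,-111.8,29]),proj(cm,[506.6,-112,29]))
a,b=cv2.imread("pics/scene2.png",0),cv2.imread("pics/scene_c.png",0)
lift(b,["pics/scene_a.png"],"scene")
# scene end fitting patch: around (395,195)
ca=cv2.imread("pics/scene_a.png",0);
for r in(ca,a,cv2.imread("pics/scene0.png",0)):
    print(cv2.findTransformECC(r[180:206,382:408],b[180:206,382:408],np.eye(2,3,dtype=np.float32),0,(3,200,1e-6),None,3)[1][:,2])
cs=camera_model("scene");c,q=np.cos(.192),np.sin(.192);W=lambda x,y,z:np.array([591.9+c*x-q*y,-95.6+q*x+c*y,z])
for x,y,z in((120,-140,56),(120,-140,75)):print(proj(cs,W(x,y,z)),proj(cs,W(x+(z-22)*.02,y,z+1.6))-proj(cs,W(x,y,z)))
E
```

```text
([np.int64(210), np.int64(210), np.int64(211), np.int64(211), np.int64(210), np.int64(210), np.int64(211), np.int64(210), np.int64(210), np.int64(210)], np.int64(282), np.int64(355)) ([np.int64(211), np.int64(211), np.int64(211), np.int64(211), np.int64(211), np.int64(211), np.int64(211), np.int64(211), np.int64(211), np.int64(211)], np.int64(282), np.int64(355))
[[319.12844431 244.60026637]] [[319.12162952 242.97323884]]
pics/scene_a.png [ 2.55  3.14  7.13 51.27 50.07] median lift 7.13
[ 0.14332217 -0.37153277]
[ 0.12820028 -0.38315943]
[ 0.1208282  -0.35647792]
[[396.35719694 194.72454399]] [[ 0.12314371 -0.44611576]]
[[397.147938   191.09359211]] [[ 0.15708802 -0.53335163]]
```

The wedge hasn't slipped in the grip. Lift comes out at about 3.4 mm from the images and 3.8 mm from travel, so I'll push 2 mm more.

Request:
{"op": "move_arm", "data": {"moves": [[0.5,[-0.1,0,0],[0,0,0]],[0.5,[-0.2,0,0],[0,0,0]],[0.5,[-0.2,0,0],[0,0,0]],[0.5,[-0.2,0,0],[0,0,0]]]}}

```text
clock: 12.5
position: [509.2, -111.5, 48.2]
tool_rot: [-0.096, 0.995, 0.0, -0.002]
contact_force: [-14.4, -3.2, 14.9]
width: 0.177
grasp_force: 50.0
```

```bash
python3 - <<'E'
from rig import *
from lift import *
s=state();base(s);print(s["qvel"].round(4))
b=cv2.cvtColor(snapshot("scene"),cv2.COLOR_RGB2GRAY);cv2.imwrite("pics/scene_d.png",b)
for k in("0","2","_a"):
    m=cv2.findTransformECC(cv2.imread(f"pics/scene{k}.png",0)[180:206,382:408],b[180:206,382:408],np.eye(2,3,dtype=np.float32),0,(3,200,1e-6),None,3)[1][:,2]
    v=np.array([.123,-.446]);print("lift",4*m@v/(v@v))
lift(cv2.cvtColor(snapshot("top"),cv2.COLOR_RGB2GRAY),["pics/top0.png","pics/top_a.png"])
im=cv2.cvtColor(snapshot("top"),cv2.COLOR_RGB2HSV)[185:210,335:365];print("red px",int(((im[...,0]<8)&(im[...,1]>150)).sum()))
E
```

```text
base TCP -84.2 0.2 z 48.2 F base -14.7 [-14.4  -3.2  14.9] M [-0.36  1.59 -0.01] t 12.5
[ 0.0007 -0.0006 -0.0003 -0.0003 -0.     -0.0002]
lift 3.4322484796195187
lift 3.806251521512531
lift 3.6824592316742963
pics/top0.png [2.86 3.37 3.49 3.41 3.07] median lift 3.37
pics/top_a.png [2.42 3.42 3.27 3.29 2.99] median lift 3.27
red px 57
```

```bash
python3 -c "
from rig import *
print(sign_off())"
```

```text
the job is handed in; nothing more can be done
None
```

I handed the job in at 12.5 s. The lock plug is drawn to its stop and left up. The wedge, still gripped, holds the cradle's front edge about 4 mm off the pads: roughly 4.1 mm by wedge travel, and 3.3–3.8 mm by the less precise camera images.

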